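Open a step bin for inspection and ease its lid shut

TASK

Open the yellow-lidded waste bin for the store inspection: press its foot pedal right down with the fingertips, keep the lid fully open for at least two seconds so that the inside can be seen, then let the pedal up slowly so that the lid comes down gently all the way and shuts without slamming. Work it by the pedal only: do not touch the lid, and do not shift, tip or lift the bin. Leave the grey-lidded bin and everything else on the bench where they are.

Things in the scene. Friction and masses are not known exactly. Their poses are not given: they have to be found in the camera images.
- yellow_bin: The bin to be opened, with the YELLOW lid: a loose round 5-litre step bin, white steel shell 205 mm in diameter and 252 mm tall (286 mm to the top of the shut domed lid), about 1.9 kg. Origin: centre of its underside, on the bench; z up; -x points to its front, where the pedal sticks out; +x to the rear hinge and rod channel (to 121 mm behind the axis)
- yellow_pad (a point): Top centre of the yellow bin's foot pedal: a black ribbed pad 46 mm (along the bin's x) by 70 mm (y) on a steel arm, low at the bin's front. It lies 153 mm in front of the bin's axis (50 mm out from the shell), about 50 mm above the bench at rest and 25 mm when right down. Its x runs towards the bin, z up; it tips with the pedal
- yellow_pedal (a joint): Pedal of the yellow bin, rad: 0 at rest (up), 0.19 right down on a solid stop; its level axle is 132 mm behind the pad's centre. It takes about 6 to 12 N to start, less as the lid rises. No spring, latch or damper: the lid's weight alone brings the pedal back up, as fast as the finger lets it
- yellow_lid (a joint): Lid of the yellow bin, rad: 0 shut, 1.25 fully open. Linked to the pedal by a rod: lid = 6.58 x pedal, so 1 mm of pedal at the pad's centre is 0.05 rad of lid. Let go from open, it slams at over 6 rad/s
- yellow_cover: The yellow domed lid itself, 216 mm in diameter, 28 mm thick; origin at its centre, on the bin's axis and 262 mm above the bench when shut, 110 mm from the hinge axle behind it; it swings up and back, away from the pedal side, when the bin's pedal is pressed. Not to be touched
- grey_bin: The other bin, the same model with a dark GREY lid; a bystander: a loose round 5-litre step bin, white steel shell 205 mm in diameter and 252 mm tall (286 mm to the top of the shut domed lid), about 1.9 kg. Origin: centre of its underside, on the bench; z up; -x points to its front, where the pedal sticks out; +x to the rear hinge and rod channel (to 121 mm behind the axis)
- grey_lid (a joint): Lid of the grey bin, rad: 0 shut; linked to that bin's own pedal in the same way. It stays shut
- coupling: Aluminium hose coupling standing on end, 76 mm in diameter, 55 mm tall; loose bystander between or around the bins; origin: centre of its underside
- tape: White roll of tape lying flat, 100 mm across, 50 mm tall; loose bystander between or around the bins; origin: centre of its underside
- dressings: Blue carton of dressings with a white band, lying flat, 160 x 90 x 70 mm; loose bystander between or around the bins; origin: centre of its underside
- spray: Clear bottle with a green cap, 66 mm in diameter, 190 mm tall; loose bystander between or around the bins; origin: centre of its underside
- torch: Yellow square-bodied torch lying down, 160 x 36 x 36 mm; loose bystander between or around the bins; origin: centre of its underside

How it is judged:
By the outcome, as a careful person would: the job done as asked, in the order asked, and still so for the second after the job is handed in, with the robot touching nothing.
It also fails if it takes over 58 s, if anything falls off the work surface, if the arm or the gripper's body presses on something with over 40 N, if the wrist force passes 120 N, or if a joint passes its speed limit or range.

ROBOT

A 6-joint arm with a two-finger parallel gripper is mounted at the origin on the work surface. World frame = base frame: x ahead of the robot, y to its left, z up, the work surface at z = 0. Lengths are in mm, angles in rad, forces in N, time in s.
With the tool pointing down it reaches from about 350 to 875 mm from the base axis. Payload 4.2 kg.
Tool frame: the origin (TCP) lies on the mounting face of the last link; the fingertips stand 173 mm ahead of it and the grasp point (between the pads) lies grip_point_offset ahead of it (grip_point_offset is the distance from the TCP to the grasp point, in mm); z points along the fingers, y is the line along which they close (so a half turn about z gives the same grasp; the last joint's range is limited). The gripper opens to 85 mm and grips with 20 to 120 N. Pads are 22 mm wide; open, the fingers measure 114 mm over their backs; the gripper's body (76 mm by 85 mm) begins 54 mm behind the grasp point. The pads swing forward as they close: fully open they stand 13 mm farther back than shut.
Start: joints at [1.367, 0.385, 0.008, 0, -1.194, -0.259], TCP at [279.001, 559.248, 404.712] pointing down, gripper open.
Joint ranges: [-3.14, 3.14], [-1.21, 2.06], [-1.07, 1.41], [-3.16, 2.05], [-2.99, -0.16], [-3.1, 3.1]. Speed limits (rad/s): [2.79, 2.79, 3.14, 3.14, 3.14, 3.14].

INTERFACE

Orientations are given as a unit quaternion [x, y, z, w].
In Python, from bench import read_state, get_image, job_done, recognise, place_of, grip_point_offset gives the robot as it stands. The module is installed in compiled form; this text tells all that it offers.
- The arm moves only by the tool carry_out, never from a script. Its arguments are lists of equal length, an entry for each row: "slide": the shift along the tool's x, y, z in m, a list of three; "roll": the turn about the tool's z in degrees; "claw": the finger opening in m, from 0 to 0.0854. A call has 1 to 8 rows; each row is the pose to reach, as a shift and turn from the pose commanded when the call began, along the tool's axes at that moment; what a row does not reach only later rows make up. A row lasts 1/8 s, in which the tool goes at most 62.5 mm and 10.7 degrees, less where a joint would pass 70% of its speed; a pose out of reach is approached as far as the arm can. A call with a gripper value outside its range is refused whole. The fingers move at their own pace and stop on an object; the grip force is fixed at half the most. Time passes only in rows, so rows that repeat a pose let the fingers close. It gives the time, the measured TCP pose, the force, the opening and the grip force at its end, in the units of the state.
- read_state(): the state, without advancing time (a new reading comes with each control period).
- get_image(name): name is "side" or "top" or "wrist"; returns a dict with "img" (400x640x3 uint8, red, green, blue), "z_map" (400x640 float32, mm along the optical axis (not along the pixel's ray), 0 where there is no reading), "mtx" (3x3 intrinsics, pixels), "world_from_camera" (4x4, takes a point from camera to world coordinates); the wrist camera has in their place "T_tool_cam" (4x4, takes a point from camera to tool coordinates, whose origin is the TCP and whose axes are the flange's). Camera axes: x right, y up, looking along -z (the intrinsics and any distortion apply to the point x, -y, -z); pixel columns grow to the right and rows downward; lengths in mm; the calibration is good to about 2 mm. A picture is of the moment at which its call begins: read the wrist's pose just before it.
- job_done(): hands the job in; it is judged then, once.
Trained networks look in a picture, given as the dict that the camera call returned (one of the last four; its "shot" number tells which), for a name from the list of things; names that differ only in an ending like _2 or _b are one class to them, and where a whole thing is asked for, a point or a joint stands for the part that bears it (a point fixed in the world has none). Each returns a list of dicts, best first, with "conf" (0 to 1); they miss things now and then, are a little off and sometimes report something else, mostly with a low value. They report only what shows in the picture. A call takes as long as a camera call.
- recognise(picture, thing): "at" ([column, row] in pixels, amid what is visible of it).
- place_of(picture, thing): "at" ([column, row] in pixels: a listed point, or the origin of a listed thing).
The state is a dict: "clock": time; "joints": joint angles; "joint_vel": joint speeds; "joint_efforts": joint torques, N m; "position": TCP position; "ee_rot": TCP orientation; "contact_force": force on the tool from outside, world axes, zero at the start; "wrist_torque": the same for the moment, N m; "gripper_width": finger opening in mm; "grasp_force": force on a finger pad.
Only numpy, scipy, OpenCV 4.12 (cv2) and the standard library are available. Lean on these libraries where they do the work, as an engineer would, in place of code of your own. Each camera call takes 0.05 s, during which the arm holds its last target. There are 200 camera calls.

## Working session

There is one attempt and no reset: what is moved stays moved. The work goes in short steps, Python scripts to look and compute and a tool call to move; the robot and the scene stay as the last step left them, time stands still between calls to the robot, and variables do not carry over. Pictures are saved under pics/ and viewed, at most 10 in all, crops included, and the job is handed in when it is done.

Besides the shell and the picture viewer there is one more tool, called after "Request:" as name(argument=value, ...), one argument or row to a line, values as JSON. carry_out: Moves the arm, as the interface text tells. Its arguments: {"type":"object","properties":{"slide":{"type":"array"},"roll":{"type":"array"},"claw":{"type":"array"}},"required":["slide","roll","claw"]}

```bash
mkdir -p pics; cat > h.py <<'E'
import numpy as np, cv2
from bench import *
def world(p,uv,z=None,r=3):
    """pixel -> world via depth (z None) or by intersecting plane z (static cameras)"""
    u,v=uv; K=p["mtx"]; T=np.array(p["world_from_camera"])
    d=np.array([(u-K[0][2])/K[0][0],-(v-K[1][2])/K[1][1],-1])
    if z is None:
        w=p["z_map"][int(v)-r:int(v)+r+1,int(u)-r:int(u)+r+1]; w=w[w>0]
        if not len(w): return None
        return (T@np.r_[d*np.median(w),1])[:3]
    D=T[:3,:3]@d; return T[:3,3]+D*(z-T[2,3])/D[2]
E
python3 - <<'E'
from h import *
s=read_state(); print(s["clock"],s["position"],s["ee_rot"],s["contact_force"],grip_point_offset)
for n in("side","top"):
    p=get_image(n); cv2.imwrite(f"pics/{n}0.png",p["img"][:,:,::-1])
    print(n,np.round(np.array(p["world_from_camera"])[:3,3]))
    for t,z in(("yellow_pad",50),("yellow_bin",0),("yellow_cover",262),("grey_bin",0),("coupling",0),("tape",0),("dressings",0),("spray",0),("torch",0)):
        for r in place_of(p,t)[:2]:
            print(t,round(r["conf"],2),np.round(r["at"]),np.round(world(p,r["at"],z)),np.round(world(p,r["at"])) if world(p,r["at"]) is not None else None)
E
```

```text
0.0 [278.91217531 559.08646326 403.63193469] [ 9.73324810e-01 -2.29428919e-01 -1.94261403e-04  1.07112861e-03] [-0.62988281 -0.37784357 -0.89899465] 154.70000000000002
side [ 219. -881. 1200.]
yellow_pad 0.67 [303. 306.] [ 439. -244.   50.] [ 439. -243.   50.]
yellow_pad 0.39 [281. 175.] [576. 258.  50.] [560. 207. 102.]
yellow_bin 0.96 [352. 296.] [ 587. -246.    0.] [ 531. -342.  181.]
yellow_bin 0.28 [356. 244.] [686. -85.   0.] [ 576. -273.  283.]
yellow_cover 0.69 [355. 244.] [ 583. -259.  262.] [ 575. -273.  283.]
grey_bin 0.8 [276. 176.] [573. 313.   0.] [544. 214.  99.]
coupling 0.83 [301. 247.] [527. -20.   0.] [518. -46.  36.]
tape 0.56 [369. 216.] [779.  -3.   0.] [ 650. -205.  276.]
spray 0.79 [338. 222.] [676.  19.   0.] [ 569. -191.  280.]
torch 0.85 [230. 150.] [468. 518.   0.] [467. 513.   4.]
top [ 460.   19. 1807.]
yellow_pad 0.5 [380. 239.] [ 428. -230.   50.] [ 428. -231.   49.]
yellow_cover 0.85 [393. 194.] [ 581. -240.  262.] [ 579. -236.  284.]
coupling 0.73 [322. 210.] [531. -12.   0.] [529. -12.  54.]
tape 0.67 [315. 145.] [780.  22.   0.] [781.  22.  -1.]
dressings 0.59 [460. 229.] [ 472. -541.    0.] [ 472. -520.   69.]
spray 0.89 [321. 172.] [674.  -4.   0.] [658.  -2. 140.]
spray 0.71 [321. 210.] [530.  -9.   0.] [528.  -8.  54.]
torch 0.58 [176. 220.] [479. 539.   0.] [479. 528.  36.]
torch 0.22 [394. 192.] [ 605. -286.    0.] [ 582. -238.  285.]
```

View pics/side0.png

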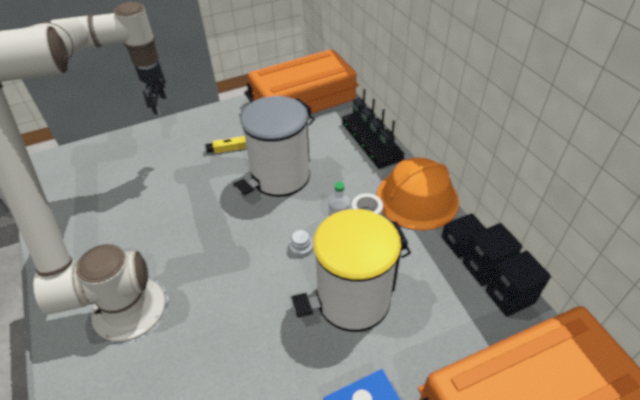

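View pics/top0.png

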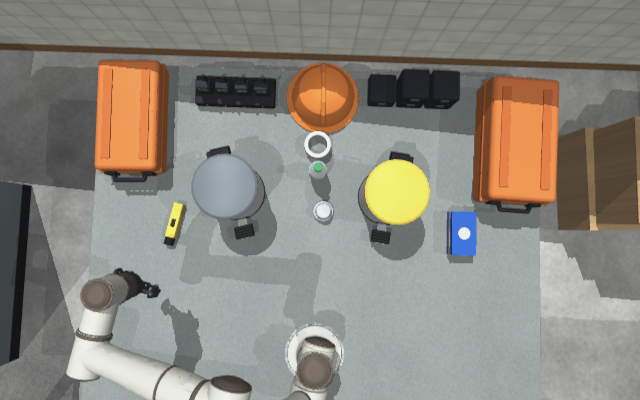

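The side view shows the yellow bin near (355,270) and its pad at (303,305). The top view shows the pad at (381,236) and the hinge at (401,157). Next I'll refine the pad and the bin axis from depth.

```bash
cat > m.py <<'E'
from h import *
def cloud(p):
    K=np.array(p["mtx"]);T=np.array(p["world_from_camera"]);v,u=np.mgrid[:400,:640];d=p["z_map"].astype(float)
    c=np.stack([(u-K[0,2])/K[0,0]*d,-(v-K[1,2])/K[1,1]*d,-d],-1)@T[:3,:3].T+T[:3,3]
    return c,d>0
for n in("top","side"):
    p=get_image(n);c,ok=cloud(p);im=p["img"].astype(int)
    x,y,z=c[...,0],c[...,1],c[...,2];g=im.max(-1)
    m=ok&(abs(x-432)<50)&(abs(y+236)<60)&(z>38)&(z<60)&(g<80)
    q=c[m]; 
    if len(q)>5:
        r=cv2.minAreaRect(q[:,:2].astype(np.float32)); print(n,"pad",len(q),np.round(q.mean(0)),np.round(r[0]),np.round(r[1]),round(r[2],1),"z",np.percentile(q[:,2],[10,50,90]))
    yl=ok&(im[...,0]>150)&(im[...,1]>130)&(im[...,2]<110)&(abs(x-580)<140)&(abs(y+240)<140)&(z>230)
    q=c[yl];(cx,r)=cv2.minEnclosingCircle(q[:,:2].astype(np.float32));print("lid",len(q),np.round(cx),round(r),np.round(q.mean(0)))
    h=ok&(g<80)&(z>120)&(x>640)&(x<740)&(abs(y+260)<90)
    print("hinge",h.sum(),np.round(c[h].mean(0)) if h.any() else "")
E
python3 m.py; python3 - <<'E'
E
```

```text
top pad 230 [ 439. -229.   49.] [ 439. -229.] [71. 45.] 81.9 z [43.92615253 49.52336851 55.11740916]
lid 1329 [ 588. -251.] 107 [ 579. -279.  274.]
hinge 145 [ 706. -263.  252.]
side pad 347 [ 436. -238.   49.] [ 448. -238.] [67. 70.] 82.5 z [45.6822729  49.39907233 52.93943829]
lid 4759 [ 589. -255.] 110 [ 580. -268.  277.]
hinge 153 [ 699. -290.  231.]
```

Request:
carry_out(
  slide=[
    [0.025,0.055,0],
    [0.05,0.11,0],
    [0.075,0.165,0],
    [0.1,0.22,0],
    [0.125,0.275,0],
    [0.15,0.33,0],
    [0.175,0.385,0],
    [0.2,0.44,0],
  ],
  roll=[0,0,0,0,0,0,0,0],
  claw=[0,0,0,0,0,0,0,0],
)

```text
clock: 2.1
position: [260.8, 74.3, 405.0]
ee_rot: [0.974, -0.228, 0.001, -0.001]
contact_force: [1.2, -1.0, 1.2]
gripper_width: -0.1
grasp_force: 0.0
```

Request:
carry_out(
  slide=[
    [0.037,0.03,0],
    [0.074,0.06,0],
    [0.111,0.089,0],
    [0.149,0.119,0],
    [0.186,0.149,0],
    [0.223,0.178,0],
    [0.26,0.208,0],
    [0.26,0.208,0],
  ],
  roll=[-3,-6,-9,-12,-15,-18,-18,-18],
  claw=[0,0,0,0,0,0,0,0],
)

```text
clock: 3.1
position: [402.3, -228.2, 404.1]
ee_rot: [0.997, -0.076, -0.0, 0.0]
contact_force: [0.1, 0.3, -0.9]
gripper_width: -0.3
grasp_force: 0.0
```

```bash
python3 - <<'E'
from h import *
from scipy.spatial.transform import Rotation as R
s=read_state();print(s["clock"],s["position"],s["joints"],s["contact_force"]);print(R.from_quat(s["ee_rot"]).as_matrix().round(3))
p=get_image("wrist");cv2.imwrite("pics/w1.png",p["img"][:,:,::-1])
T=R.from_quat(s["ee_rot"]).as_matrix();M=np.eye(4);M[:3,:3]=T;M[:3,3]=s["position"];p["world_from_camera"]=M@np.array(p["T_tool_cam"])
for r in place_of(p,"yellow_pad")[:2]: print("pad",r["conf"],np.round(r["at"]),world(p,r["at"],50),world(p,r["at"]))
q=get_image("side");cv2.imwrite("pics/s1.png",q["img"][:,:,::-1])
E
```

```text
3.1 [ 402.30516551 -228.19993684  404.10772009] [-1.63101494e-01  1.05637504e-01 -3.72287173e-01  4.10579849e-04
 -1.09376365e+00  1.58083549e+00] [ 0.08605376  0.32463298 -0.8607971 ]
[[ 0.988 -0.152 -0.001]
 [-0.152 -0.988 -0.   ]
 [-0.001  0.    -1.   ]]
pad 0.74 [323. 145.] [ 437.61736714 -236.25038265   50.        ] [ 437.53743093 -236.2409597    49.2454125 ]
```

View pics/w1.png

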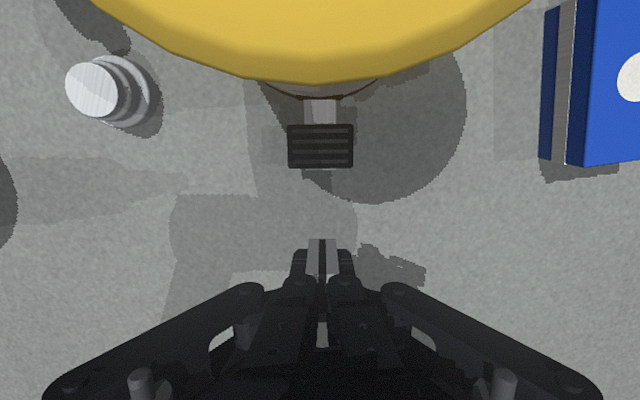

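View pics/s1.png

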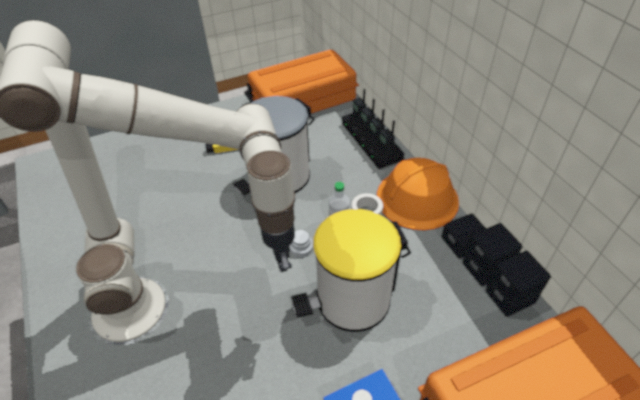

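The wrist view shows the fingertips at (322,255) lined up with the pad at (320,146). The side view shows the gripper clear in front of the bin. Next I'll check the camera offset and the clearance between the gripper and the lid.

```bash
python3 - <<'E'
from h import *
p=get_image("wrist");print(np.round(p["T_tool_cam"],3))
q=get_image("side");cv2.imwrite("pics/s1c.png",cv2.resize(q["img"][80:330,200:440,::-1],None,fx=2.4,fy=2.4,interpolation=cv2.INTER_CUBIC))
E
```

```text
[[-0.     0.96   0.279 70.502]
 [ 1.     0.    -0.     1.345]
 [-0.     0.279 -0.96  31.777]
 [ 0.     0.     0.     1.   ]]
```

View pics/s1c.png

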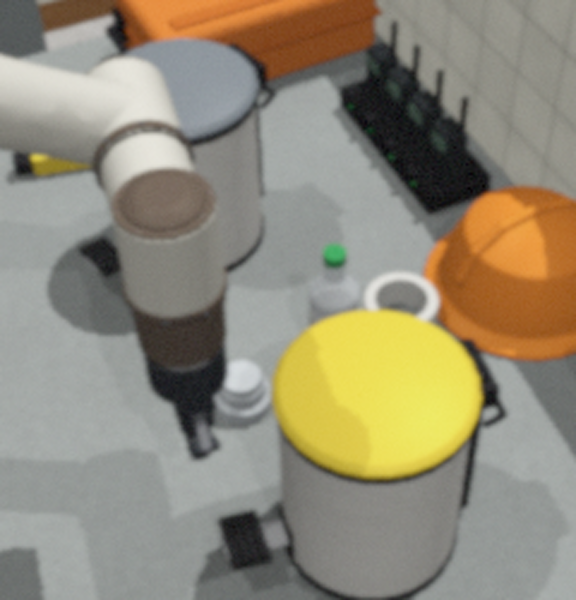

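Request:
carry_out(
  slide=[
    [0,0,0.01],
    [0,0,0.02],
    [0,0,0.03],
    [0,0,0.04],
    [0,0,0.05],
    [0,0,0.06],
    [0,0,0.06],
    [0,0,0.06],
  ],
  roll=[10,20,30,40,50,60,70,80],
  claw=[0,0,0,0,0,0,0,0],
)

```text
clock: 4.35
position: [401.1, -224.9, 345.1]
ee_rot: [0.715, -0.699, 0.0, -0.0]
contact_force: [0.4, 0.1, 0.2]
gripper_width: 0.2
grasp_force: 0.0
```

Request:
carry_out(
  slide=[
    [0,0,0.01],
    [0,0,0.02],
    [0,0,0.03],
    [0,0,0.04],
    [0,0,0.05],
    [0,0,0.06],
    [0,0,0.07],
    [0,0,0.07],
  ],
  roll=[10,20,30,40,50,60,70,80],
  claw=[0,0,0,0,0,0,0,0],
)

```text
clock: 5.35
position: [400.9, -224.9, 274.6]
ee_rot: [-0.098, 0.995, 0.0, -0.0]
contact_force: [0.6, 0.5, 0.2]
gripper_width: -0.4
grasp_force: 0.0
```

Request:
carry_out(
  slide=[
    [0,0,0],
    [0,0,0],
    [0,0,0],
    [0,0,0],
  ],
  roll=[10,20,20,20],
  claw=[0,0,0,0],
)

```text
clock: 5.85
position: [401.3, -225.5, 275.1]
ee_rot: [0.072, 0.997, -0.0, 0.0]
contact_force: [0.7, -0.2, -0.1]
gripper_width: 0.1
grasp_force: 0.0
```

```bash
python3 - <<'E'
from h import *
from scipy.spatial.transform import Rotation as R
s=read_state();print(s["clock"],s["position"],s["joints"],s["contact_force"]);M=R.from_quat(s["ee_rot"]).as_matrix();print(M.round(3))
for P in ((437,-235,50),(438,-231,50)):
  print(M.T@(np.array(P)-12*np.array([.99,-.141,0])-s["position"]))
E
```

```text
5.85 [ 401.28598047 -225.45155043  275.0649159 ] [-1.57309722e-01  2.56070144e-01 -5.61569931e-01  1.87860412e-05
 -7.52494600e-01 -1.55862099e+00] [ 0.68407771 -0.24468873 -0.07078862]
[[-0.989  0.145  0.001]
 [ 0.145  0.989 -0.   ]
 [-0.001 -0.    -1.   ]]
[-24.57074919  -4.32248004 225.08130777]
[-2.49817902e+01 -2.19914354e-01  2.25081494e+02]
```

Request:
carry_out(
  slide=[
    [-0.008,-0.001,0],
    [-0.016,-0.002,0],
    [-0.0245,-0.003,0],
    [-0.0245,-0.003,0.015],
    [-0.0245,-0.003,0.03],
    [-0.0245,-0.003,0.04],
    [-0.0245,-0.003,0.04],
  ],
  roll=[0,0,0,0,0,0,0],
  claw=[0,0,0,0,0,0,0],
)

```text
clock: 6.72
position: [425.2, -232.6, 234.0]
ee_rot: [0.074, 0.997, 0.0, -0.001]
contact_force: [0.2, -0.1, 0.5]
gripper_width: -0.1
grasp_force: 0.0
```

```bash
python3 - <<'E'
from h import *
s=read_state();print(s["clock"],s["position"],s["contact_force"])
q=get_image("side");cv2.imwrite("pics/s2c.png",cv2.resize(q["img"][130:350,200:440,::-1],None,fx=2.5,fy=2.5,interpolation=cv2.INTER_CUBIC))
E
```

```text
6.725 [ 425.15141624 -232.61961743  233.9730534 ] [ 0.20413963 -0.11863293  0.45743743]
```

View pics/s2c.png

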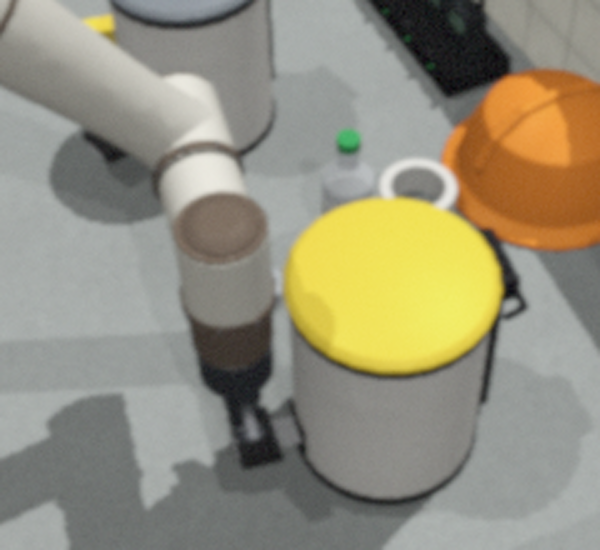

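The fingertips are over the pad at (250,445) in the crop, and the wrist clears the lid. I'll press now.

Request:
carry_out(
  slide=[
    [0,0,0.003],
    [0,0,0.006],
    [0,0,0.009],
    [0,0,0.011],
    [0,0,0.013],
    [0,0,0.015],
    [0,0,0.016],
    [0,0,0.016],
  ],
  roll=[0,0,0,0,0,0,0,0],
  claw=[0,0,0,0,0,0,0,0],
)

```text
clock: 7.78
position: [424.7, -232.5, 219.0]
ee_rot: [0.074, 0.997, 0.0, -0.001]
contact_force: [-2.7, 0.7, 5.4]
gripper_width: -0.0
grasp_force: 2.5
```

Request:
carry_out(
  slide=[
    [0,0,0.002],
    [0,0,0.004],
    [0,0,0.006],
    [0,0,0.008],
    [0,0,0.01],
    [0,0,0.012],
    [0,0,0.014],
    [0,0,0.016],
  ],
  roll=[0,0,0,0,0,0,0,0],
  claw=[0,0,0,0,0,0,0,0],
)

```text
clock: 8.78
position: [424.9, -232.6, 202.5]
ee_rot: [0.074, 0.997, 0.0, -0.0]
contact_force: [-3.1, 0.0, 2.6]
gripper_width: -0.1
grasp_force: 1.6
```

```bash
python3 - <<'E'
from h import *
s=read_state();print(s["clock"],s["position"],s["contact_force"])
q=get_image("side");cv2.imwrite("pics/s3c.png",cv2.resize(q["img"][130:350,200:440,::-1],None,fx=2.5,fy=2.5,interpolation=cv2.INTER_CUBIC))
E
```

```text
8.775 [ 424.91504613 -232.56335237  202.48523534] [-3.06127892  0.01029165  2.62845481]
```

View pics/s3c.png

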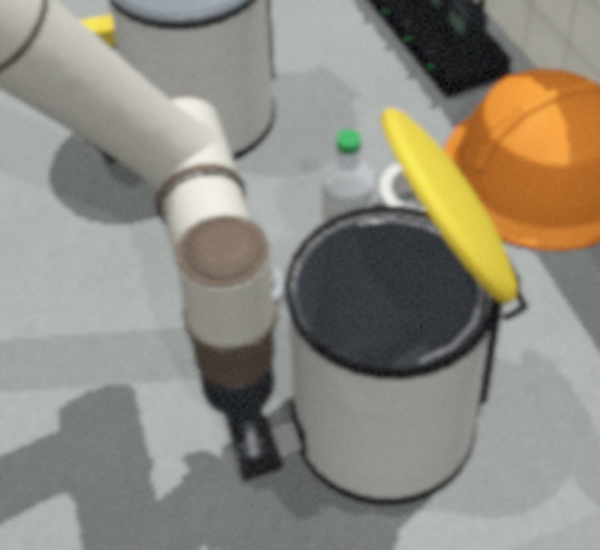

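The lid is about two-thirds open, leaning at (450,205) in the crop, and the bin hasn't moved. I'll keep going gently to the stop.

Request:
carry_out(
  slide=[
    [0,0,0.0015],
    [0,0,0.003],
    [0,0,0.004],
    [0,0,0.005],
    [0,0,0.0055],
  ],
  roll=[0,0,0,0,0],
  claw=[0,0,0,0,0],
)

```text
clock: 9.45
position: [425.5, -232.6, 197.8]
ee_rot: [0.074, 0.997, -0.0, 0.001]
contact_force: [-1.8, 1.5, 9.0]
gripper_width: 0.2
grasp_force: 4.2
```

Request:
carry_out(
  slide=[
    [0,0,0.0005],
    [0,0,0.001],
    [0,0,0.001],
  ],
  roll=[0,0,0],
  claw=[0,0,0],
)

```text
clock: 9.82
position: [425.5, -232.6, 197.6]
ee_rot: [0.074, 0.997, -0.0, 0.001]
contact_force: [-3.3, 2.7, 12.4]
gripper_width: 0.0
grasp_force: 6.4
```

Request:
carry_out(
  slide=[
    [0,0,0.0005],
    [0,0,0.001],
    [0,0,0.001],
  ],
  roll=[0,0,0],
  claw=[0,0,0],
)

```text
clock: 10.2
position: [425.5, -232.6, 197.4]
ee_rot: [0.074, 0.997, -0.0, 0.001]
contact_force: [-5.5, 3.7, 19.0]
gripper_width: -0.2
grasp_force: 9.7
```

```bash
python3 - <<'E'
from h import *
s=read_state();print(s["clock"],s["position"],s["contact_force"])
q=get_image("side");cv2.imwrite("pics/s4c.png",cv2.resize(q["img"][130:350,200:440,::-1],None,fx=2.5,fy=2.5,interpolation=cv2.INTER_CUBIC))
K=np.array(q["mtx"]);T=np.array(q["world_from_camera"]);v,u=np.mgrid[:400,:640];d=q["z_map"].astype(float)
c=np.stack([(u-K[0,2])/K[0,0]*d,-(v-K[1,2])/K[1,1]*d,-d],-1)@T[:3,:3].T+T[:3,3]
im=q["img"].astype(int);m=(d>0)&(im[...,0]>140)&(im[...,1]>120)&(im[...,2]<100)&(abs(c[...,0]-650)<150)&(abs(c[...,1]+250)<150)&(c[...,2]>230)
P=c[m];w,V=np.linalg.eigh(np.cov(P.T));print(len(P),P.mean(0),P.min(0),P.max(0),w,V[:,0],np.arccos(abs(V[2,0])))
E
```

```text
10.2 [ 425.51412574 -232.58626419  197.40829915] [-5.46100741  3.67321722 19.01337421]
710 [ 638.6641207  -310.00898854  435.46066557] [ 622.07707332 -372.09666122  334.32759604] [ 669.83319378 -197.35534703  470.7889191 ] [  32.31120089  316.53350692 2605.81970664] [ 0.8947967  -0.18675457  0.40553865] 1.1532282906208364
```

View pics/s4c.png

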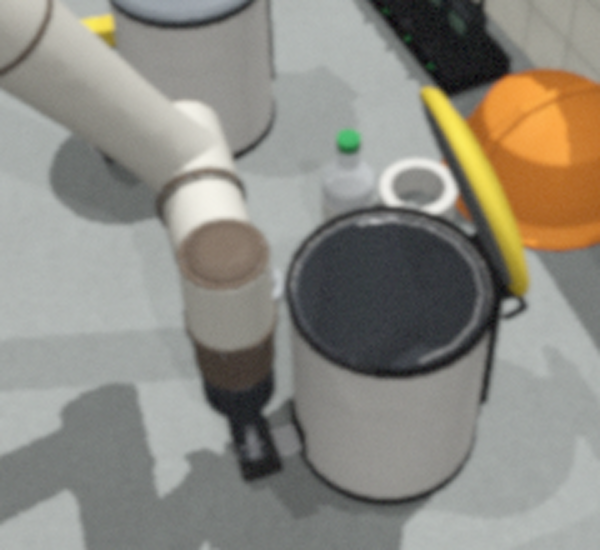

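The pedal is on its solid stop: the force has risen to 19 N with no more travel, the lid is upright, and the bin is still in place. I'll hold here for 3 s.

Request:
carry_out(
  slide=[
    [0,0,0],
    [0,0,0],
    [0,0,0],
    [0,0,0],
    [0,0,0],
    [0,0,0],
    [0,0,0],
    [0,0,0],
  ],
  roll=[0,0,0,0,0,0,0,0],
  claw=[0,0,0,0,0,0,0,0],
)

```text
clock: 11.25
position: [425.5, -232.6, 197.4]
ee_rot: [0.074, 0.997, -0.0, 0.001]
contact_force: [-5.5, 2.8, 18.8]
gripper_width: -0.3
grasp_force: 9.7
```

Request:
carry_out(
  slide=[
    [0,0,0],
    [0,0,0],
    [0,0,0],
    [0,0,0],
    [0,0,0],
    [0,0,0],
    [0,0,0],
    [0,0,0],
  ],
  roll=[0,0,0,0,0,0,0,0],
  claw=[0,0,0,0,0,0,0,0],
)

```text
clock: 12.25
position: [425.5, -232.6, 197.4]
ee_rot: [0.074, 0.997, -0.0, 0.001]
contact_force: [-5.3, 3.5, 19.0]
gripper_width: 0.3
grasp_force: 9.7
```

Request:
carry_out(
  slide=[
    [0,0,0],
    [0,0,0],
    [0,0,0],
    [0,0,0],
    [0,0,0],
    [0,0,0],
    [0,0,0],
    [0,0,0],
  ],
  roll=[0,0,0,0,0,0,0,0],
  claw=[0,0,0,0,0,0,0,0],
)

```text
clock: 13.25
position: [425.5, -232.6, 197.4]
ee_rot: [0.074, 0.997, -0.0, 0.001]
contact_force: [-4.4, 2.4, 18.8]
gripper_width: 0.1
grasp_force: 9.7
```

Request:
carry_out(
  slide=[
    [0,0,-0.001],
    [0,0,-0.002],
    [0,0,-0.003],
    [0,0,-0.004],
    [0,0,-0.005],
    [0,0,-0.006],
    [0,0,-0.007],
    [0,0,-0.008],
  ],
  roll=[0,0,0,0,0,0,0,0],
  claw=[0,0,0,0,0,0,0,0],
)

```text
clock: 14.25
position: [425.4, -232.6, 203.5]
ee_rot: [0.074, 0.997, -0.0, 0.0]
contact_force: [1.3, -0.4, 1.6]
gripper_width: 0.1
grasp_force: 1.1
```

Request:
carry_out(
  slide=[
    [0,0,-0.001],
    [0,0,-0.002],
    [0,0,-0.003],
    [0,0,-0.004],
    [0,0,-0.005],
    [0,0,-0.006],
    [0,0,-0.007],
    [0,0,-0.008],
  ],
  roll=[0,0,0,0,0,0,0,0],
  claw=[0,0,0,0,0,0,0,0],
)

```text
clock: 15.25
position: [425.5, -232.6, 211.5]
ee_rot: [0.074, 0.997, -0.0, 0.001]
contact_force: [2.3, 0.0, 4.0]
gripper_width: 0.1
grasp_force: 1.9
```

Request:
carry_out(
  slide=[
    [0,0,-0.001],
    [0,0,-0.002],
    [0,0,-0.003],
    [0,0,-0.0035],
    [0,0,-0.004],
    [0,0,-0.0045],
    [0,0,-0.005],
    [0,0,-0.0055],
  ],
  roll=[0,0,0,0,0,0,0,0],
  claw=[0,0,0,0,0,0,0,0],
)

```text
clock: 16.25
position: [425.2, -232.6, 216.8]
ee_rot: [0.074, 0.997, -0.0, 0.0]
contact_force: [4.3, -1.0, 4.9]
gripper_width: -0.2
grasp_force: 2.2
```

Request:
carry_out(
  slide=[
    [0,0,-0.0005],
    [0,0,-0.001],
    [0,0,-0.0015],
    [0,0,-0.002],
    [0,0,-0.0025],
    [0,0,-0.003],
    [0,0,-0.0035],
    [0,0,-0.004],
  ],
  roll=[0,0,0,0,0,0,0,0],
  claw=[0,0,0,0,0,0,0,0],
)

```text
clock: 17.25
position: [425.2, -232.6, 220.8]
ee_rot: [0.074, 0.997, -0.0, 0.0]
contact_force: [4.2, -0.2, 5.4]
gripper_width: 0.2
grasp_force: 2.4
```

Request:
carry_out(
  slide=[
    [0,0,-0.0005],
    [0,0,-0.001],
    [0,0,-0.0015],
    [0,0,-0.002],
    [0,0,-0.0025],
    [0,0,-0.003],
    [0,0,-0.0035],
    [0,0,-0.004],
  ],
  roll=[0,0,0,0,0,0,0,0],
  claw=[0,0,0,0,0,0,0,0],
)

```text
clock: 18.25
position: [425.2, -232.6, 224.8]
ee_rot: [0.074, 0.997, -0.0, 0.0]
contact_force: [4.0, -0.3, 3.8]
gripper_width: 0.0
grasp_force: 2.5
```

Request:
carry_out(
  slide=[
    [0,0,-0.0005],
    [0,0,-0.001],
    [0,0,-0.0015],
    [0,0,-0.002],
    [0,0,-0.0025],
    [0,0,-0.003],
    [0,0,-0.0035],
    [0,0,-0.004],
  ],
  roll=[0,0,0,0,0,0,0,0],
  claw=[0,0,0,0,0,0,0,0],
)

```text
clock: 19.25
position: [425.0, -232.5, 228.7]
ee_rot: [0.074, 0.997, 0.0, -0.0]
contact_force: [-0.4, -0.0, 0.2]
gripper_width: 0.1
grasp_force: 0.0
```

Free of the pedal. I'll retreat upwards and outwards, then check.

Request:
carry_out(
  slide=[
    [0,0,-0.005],
    [0,0,-0.015],
    [0.01,0,-0.03],
    [0.025,0,-0.05],
    [0.045,0,-0.08],
    [0.06,0,-0.11],
    [0.06,0,-0.11],
    [0.06,0,-0.11],
  ],
  roll=[0,0,0,0,0,0,0,0],
  claw=[0,0,0,0,0,0,0,0],
)

```text
clock: 20.25
position: [365.2, -223.5, 339.0]
ee_rot: [0.074, 0.997, 0.0, 0.0]
contact_force: [-0.1, -0.7, -0.5]
gripper_width: -0.4
grasp_force: 0.0
```

```bash
python3 m.py; python3 - <<'E'
from h import *
s=read_state();print(s["clock"],s["position"],s["contact_force"])
q=get_image("side");cv2.imwrite("pics/s5.png",q["img"][:,:,::-1])
a=cv2.imread("pics/side0.png").astype(int);b=q["img"][:,:,::-1].astype(int)
print("mean abs diff in yellow-bin area",abs(a-b)[210:330,310:410].mean())
E
```

```text
top pad 226 [ 439. -228.   49.] [ 439. -229.] [71. 46.] 82.0 z [44.29287801 49.14862007 55.07187584]
lid 1635 [ 589. -251.] 108 [ 581. -280.  275.]
hinge 145 [ 706. -263.  252.]
side pad 361 [ 436. -238.   49.] [ 447. -236.] [68. 71.] 84.5 z [45.29675914 49.35259798 52.88277836]
lid 4744 [ 589. -256.] 110 [ 580. -268.  277.]
hinge 152 [ 699. -290.  231.]
20.35 [ 365.57488584 -223.59327621  338.12134363] [ 0.55595511 -0.29153421 -0.35864182]
mean abs diff in yellow-bin area 2.6903888888888887
```

View pics/s5.png

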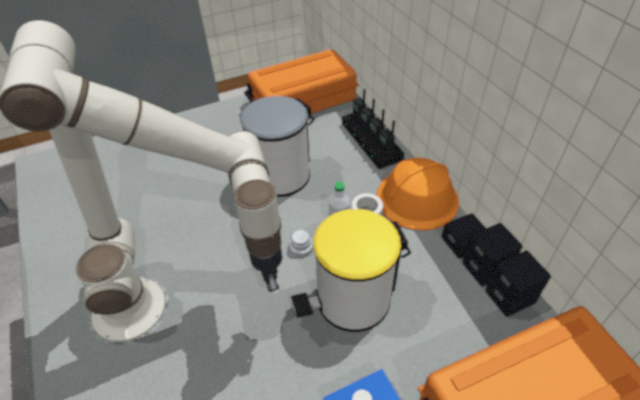

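The lid is shut at (355,243), the pad is back up at (303,305), and nothing has moved.

```bash
python3 -c "from bench import job_done; print(job_done())"
```

```text
the job is handed in; nothing more can be done
None
```

The yellow bin was opened by its pedal, held fully open for about 3 s, and let down slowly until it shut; the bin shows no measurable shift, nothing else appears moved, and the job is handed in.

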